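Hang the stepped mouth gauge on its keyhole stud, scale outward

ROBOT

A 6-joint arm with a two-finger parallel gripper is mounted at the origin on a cart in front of the work surface, level with it; the furniture and walls round the work are solid. World frame = base frame: x ahead of the robot, y to its left, z up, the work surface at z = 0. Lengths are in m, angles in rad, forces in N, time in s.
With the tool pointing down it reaches from about 0.25 to 0.725 m from the base axis. Payload 4 kg.
Tool frame: the origin (TCP) lies on the centre line of the jaws, within the pads' length; the fingertips stand tip_reach ahead of it and the grasp point (between the pads) lies 5 mm behind it (tip_reach is the distance from the TCP to the fingertips, in m); z points along the fingers, y is the direction in which the jaws open and shut (so a half turn about z gives the same grasp; the last joint's range is limited). The gripper opens to 85 mm and grips with 20 to 120 N. Pads are 22 mm wide; open, the fingers measure 114 mm over their backs; the gripper's body (76 mm by 85 mm) begins 54 mm behind the grasp point. The pads swing forward as they close: fully open they stand 13 mm farther back than shut.
Start: joints at [0, 0.241, 0.005, 1.335, 0, 1.571], TCP at [0.5, -0, 0.223] pointing down, gripper open.
Joint ranges: [-2.72, 2.72], [-1.05, 1.87], [-1.09, 1.28], [-1.99, 2.15], [-1.42, 1.44], [-3.14, 3.14]. Speed limits (rad/s): [2.79, 2.79, 3.14, 3.14, 3.14, 3.14].

INTERFACE

Orientations are given as a unit quaternion [x, y, z, w].
In Python, from workcell import * gives the robot as it stands.
- The arm moves only by the tool arm_command, never from a script. Its arguments are lists of equal length, an entry for each row: "translation": the shift along the tool's x, y, z in cm, a list of three; "turn": the turn about the tool's z in rad; "hand": the closure, from 0 (fully open) to 1 (shut). In form: {"translation": [[x, y, z], ...], "turn": [turn, ...], "hand": [hand, ...]}. A call has 1 to 5 rows; each row is the pose to reach, as a shift and turn from the pose commanded when the call began, along the tool's axes at that moment; what a row does not reach only later rows make up. A row lasts 1/12 s, in which the tool goes at most 41.7 mm and 7.16 degrees, less where a joint would pass 70% of its speed; a pose out of reach is approached as far as the arm can. A call with a gripper value outside its range is refused whole. The fingers move at their own pace and stop on an object; the grip force is fixed at half the most. Time passes only in rows, so rows that repeat a pose let the fingers close. It gives the time, the measured TCP pose, the force and the opening at its end, in the units of the state.
- get_obs(): the state, without advancing time (a new reading comes with each control period).
- camera(name): name is "scene" or "side" or "wrist"; returns (picture, depth): 384x512x3 uint8, red, green, blue; 384x512 float32, m along the optical axis (not along the pixel's ray), 0 where there is no reading.
- camera_info(name): a dict with "mtx" (3x3 intrinsics, pixels), "world_to_cam" (4x4, takes a point from world to camera coordinates). Camera axes: x right, y down, z forward; pixel columns grow to the right and rows downward; lengths in m; the calibration is good to about 2 mm. The wrist camera is an equidistant fisheye: a pixel r from the principal point sees the ray r / f radians off the axis. A picture is of the moment at which its call begins: read the wrist's pose just before it. camera_info takes no time and is no camera call; for the wrist camera it gives the pose at the moment of the call.
- job_done(): hands the job in, once; it reports no verdict.
Trained networks look in the newest picture that a camera, given by its name, has taken for a name from the list of things; names that differ only in an ending like _2 or _b are one class to them, and where a whole thing is asked for, a point or a joint stands for the part that bears it (a point fixed in the world has none). Each returns a list of dicts, best first, with "conf" (0 to 1); they miss things now and then, are a little off and sometimes report something else, mostly with a low value. They report only what shows in the picture. A call takes as long as a camera call. They do not tell look-alikes from the thing itself.
- search_frame(camera, name): "location" ([row, column] in pixels, amid what is visible of it).
- spot_point(camera, name): "location" ([row, column] in pixels: a listed point, or the origin of a listed thing).
The state is a dict: "clock": time; "joint_pos": joint angles; "joint_vel": joint speeds; "tau": joint torques, N m; "eef_pos": TCP position; "tool_rot": TCP orientation; "ft_force": force on the tool from outside, world axes, zero at the start; "ft_torque": the same for the moment, N m; "grip_width": finger opening in m.
Only numpy, scipy, OpenCV 4.12 (cv2) and the standard library are available. Lean on these libraries where they do the work, as an engineer would, in place of code of your own. Each camera call takes 0.05 s, during which the arm holds its last target. There are 200 camera calls.

TASK

The teapot mouth has been measured: take the stepped gauge plate out of the wooden bench block and hang it back on the stand by its keyhole, with its graduated face pointing outward, away from the stand's upright. The stud's height on the stand was set by hand, so feel for its head through the keyhole, push the plate on gently to the shoulder and draw it down until the narrow slot rests on the stud's neck, then let go. Press only lightly against the stand, never with more than about 1.5 kg of push.

Things in the scene. Friction and masses are not known exactly. Their poses are not given: they have to be found in the camera images.
- gauge: Upright flat aluminium plate, 5 mm thick, 120 mm tall, 90 g, stepped like a tongue: 32 mm wide up to 30 mm, 42 to 48 mm, 52 to 66 mm, then a head 56 mm wide to the top. Origin: middle of the foot's lower edge, mid thickness. z up the plate, y across its width, x through it: the graduated face (black lines and ticks) is the -x face, the +x face is blank. At the start its scale may look any way.
- keyhole (a point): Centre of the round (eight-sided, 16 mm wide) hole of the keyhole cut through the gauge, mid thickness, 86 mm above the gauge's origin, axes of the gauge. A slot 8.5 mm wide runs up from the hole to its closed end 22 mm above this point. The plate is solid below the hole and beside it.
- grip (a point): Middle of the gauge's head, 98 mm above its origin, mid thickness. From above, the plate is gripped here across its width (along y), by the straight left and right edges 56 mm apart, which run from 66 to 114 mm above the origin.
- scale_face (a point): A point off the graduated face, telling which way the scale looks: 40 mm along the gauge's -x from mid thickness, 60 mm above the gauge's origin.
- bench_block: Light wooden block, fixed: 100 mm long (y), 64 mm deep (x), 40 mm high. Origin: centre of its underside. In its top a slot 35.5 mm long (y), 7.2 mm wide, 26 mm deep, in which the gauge's foot stands, gauge origin 14 mm above the block's; the gauge lifts straight up out of it.
- stand: Hanging stand, fixed: dark wooden base, x -40 to +100 mm, y +-55 mm, 16 mm high; origin on the table under the stud. At x = +65 to +71 mm a slotted steel upright, 28 mm wide, 206 mm high. A stud clamped in it points to the stand's -x (outward, roughly toward the robot) at y = 0: shoulder 20 mm across with its front at x = +10 mm, neck 5.5 mm across to x = +1, bevelled head 13 mm across to x = -4.
- stud_mid (a point): Fixed mark on the stand at x = 0, y = 0, 165 mm up, axes of the stand: middle of the stud's setting range, not the stud itself. The stud's axis lies anywhere from 18 mm below to 18 mm above it and stays put under light loads. Once hung, the plate is between head and shoulder (mid thickness near stand x = +5 mm) and its round hole 19 mm below the stud's axis.
Things that resemble listed ones, but are neither listed nor needed, are in the scene too. Leave any orange look-alike of the gauge alone.

How it is judged:
By the outcome, as a careful person would: the job done as asked, in the order asked, and still so for the second after the job is handed in, with the robot touching nothing.
It also fails if it takes over 72 s, if anything falls off the work surface, if the arm or the gripper's body presses on something with over 40 N, if the wrist force passes 120 N, or if a joint passes its speed limit or range.

## Working session

There is one attempt and no reset: what is moved stays moved. The work goes in short steps, Python scripts to look and compute and a tool call to move; the robot and the scene stay as the last step left them, time stands still between calls to the robot, and variables do not carry over. Pictures are saved under pics/ and viewed, about 8 in all and at most 12, crops included, and the job is handed in when it is done.

Besides the shell and the picture viewer there is one more tool, called after ">>>" by a JSON object that holds its "op" and its "data". arm_command: Moves the arm, as the interface text tells. Its arguments: {"type":"object","properties":{"translation":{"type":"array","items":{"type":"array","items":{"type":"number"}}},"turn":{"type":"array","items":{"type":"number"}},"hand":{"type":"array","items":{"type":"number"}}},"required":["translation","turn","hand"]}

```bash
ls; mkdir -p pics
cat > h.py <<'E'
from workcell import *
import numpy as np, cv2
def shot(cam,fn=None):
    im,d=camera(cam)
    if fn: cv2.imwrite('pics/'+fn,im[:,:,::-1])
    return im,d
def world(cam,rc,d,info=None,z=None):
    i=info or camera_info(cam); K=np.array(i['mtx']); T=np.linalg.inv(np.array(i['world_to_cam']))
    r,c=rc; v=np.array([(c-K[0,2])/K[0,0],(r-K[1,2])/K[1,1],1.])
    if cam=='wrist':
        th=np.hypot(v[0],v[1]); v[:2]*= (np.tan(th)/th if th>1e-6 else 1)
    if z is not None:
        w=T[:3,:3]@v; s=(z-T[2,3])/w[2]; return T[:3,3]+s*w
    r0,c0=int(round(r)),int(round(c)); p=d[max(r0-1,0):r0+2,max(c0-1,0):c0+2]; p=p[p>0]
    if len(p)==0: return None
    return (T[:3,:3]@(v*np.median(p)))+T[:3,3]
def proj(cam,P,info=None):
    i=info or camera_info(cam); K=np.array(i['mtx']); T=np.array(i['world_to_cam'])
    q=T[:3,:3]@np.array(P)+T[:3,3]
    x,y=q[0]/q[2],q[1]/q[2]
    if cam=='wrist':
        rr=np.hypot(q[0],q[1]); th=np.arctan2(rr,q[2]); x,y=q[0]/rr*th,q[1]/rr*th
    return K[1,1]*y+K[1,2],K[0,0]*x+K[0,2]
E
python3 - <<'E'
from h import *
np.set_printoptions(precision=4,suppress=True)
o=get_obs(); print({k:o[k] for k in('clock','eef_pos','tool_rot','grip_width','ft_force')})
ims=[]
for cam in('scene','side'):
    im,d=shot(cam,cam+'0.png')
    for n in('gauge','bench_block','stand'):
        print(cam,'F',n,[(np.round(x['location']),round(x['conf'],2),world(cam,x['location'],d)) for x in search_frame(cam,n)[:3]])
    for n in('gauge','keyhole','grip','scale_face','bench_block','stand','stud_mid'):
        print(cam,'P',n,[(np.round(x['location']),round(x['conf'],2),world(cam,x['location'],d)) for x in spot_point(cam,n)[:3]])
    np.save(cam+'d.npy',d)
    T=np.linalg.inv(np.array(camera_info(cam)['world_to_cam'])); print(cam,T[:3,3],T[:3,2])
    ims.append(im)
print(get_obs()['clock'])
E
```

```text
pics
{'clock': 0.0, 'eef_pos': array([ 0.4993, -0.    ,  0.2218]), 'tool_rot': array([ 0.7071,  0.7071, -0.0007, -0.0007]), 'grip_width': 0.08540290574617472, 'ft_force': array([ 0.0154,  0.4218, -0.0837])}
scene F gauge [(array([180., 167.]), 0.91, array([0.4918, 0.2792, 0.0777])), (array([199., 202.]), 0.58, array([0.4966, 0.1711, 0.0809]))]
scene F bench_block [(array([222., 206.]), 0.59, array([0.4774, 0.1462, 0.0398]))]
scene F stand [(array([267., 368.]), 0.97, array([ 0.6147, -0.1835,  0.0169]))]
scene P gauge [(array([204., 168.]), 0.72, array([0.485 , 0.2853, 0.0006])), (array([222., 210.]), 0.66, array([0.4844, 0.1386, 0.0411]))]
scene P keyhole [(array([175., 164.]), 0.79, array([0.4897, 0.283 , 0.0924])), (array([194., 203.]), 0.71, array([0.4758, 0.1425, 0.1319]))]
scene P grip [(array([170., 162.]), 0.83, array([0.4894, 0.2866, 0.1055])), (array([189., 202.]), 0.66, array([0.484 , 0.1503, 0.1351]))]
scene P scale_face [(array([198., 160.]), 0.72, array([0.4859, 0.3116, 0.0028]))]
scene P bench_block [(array([227., 206.]), 0.58, array([0.4676, 0.1361, 0.0417]))]
scene P 
[... 735 characters left out ...]
([189., 232.]), 0.67, array([0.4886, 0.1534, 0.1074])), (array([175., 231.]), 0.56, array([0.4965, 0.2671, 0.0959]))]
side P grip [(array([188., 231.]), 0.71, array([0.4857, 0.147 , 0.1151])), (array([171., 228.]), 0.6, array([0.4902, 0.2847, 0.1035]))]
side P scale_face [(array([194., 222.]), 0.78, array([0.4715, 0.3381, 0.0006])), (array([185., 216.]), 0.63, array([0.4582, 0.3883, 0.0096]))]
side P bench_block [(array([222., 232.]), 0.63, array([0.4843, 0.1074, 0.0342]))]
side P stand [(array([314., 292.]), 0.74, array([ 0.5689, -0.2062,  0.0161]))]
side P stud_mid [(array([245., 294.]), 0.62, array([ 0.5636, -0.1972,  0.1678]))]
side [ 0.4111 -0.7027  0.5345] [ 0.13    0.8798 -0.4572]
1.1
```

Run:
```python
import cv2,numpy as np
a=cv2.imread('pics/scene0.png')[130:330,120:420]; b=cv2.imread('pics/side0.png')[130:350,170:370]
a=cv2.resize(a,None,fx=1.5,fy=1.5,interpolation=3)
b=cv2.resize(b,None,fx=1.7,fy=1.7,interpolation=3)
H=max(a.shape[0],b.shape[0]); c=np.zeros((H,a.shape[1]+b.shape[1],3),np.uint8); c[:a.shape[0],:a.shape[1]]=a; c[:b.shape[0],a.shape[1]:]=b
cv2.imwrite('pics/m1.png',c); print(c.shape)
```

```text
(374, 790, 3)
```

View pics/m1.png

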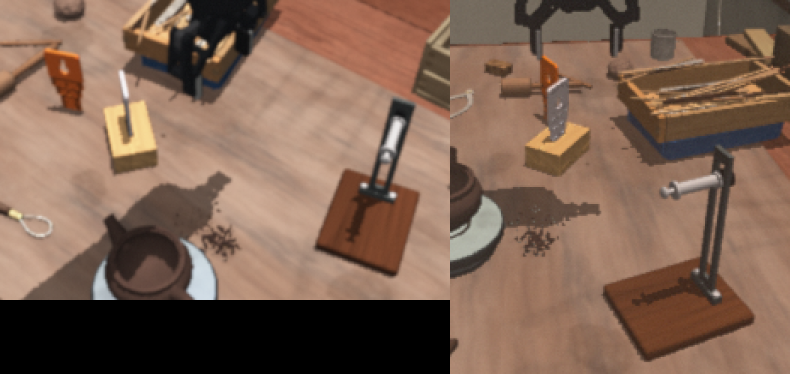

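The orange look-alike stands behind, at scene pixel (175,164). The real grey gauge is in the block at about (0.485, 0.145), edge-on to the scene camera. The stand is at about (0.565, -0.197), with its stud pointing back toward the robot. Next I fit poses from the depth clouds.

```bash
cat > cl.py <<'E'
from h import *
def cloud(cam,d,info=None):
    i=info or camera_info(cam); K=np.array(i['mtx']); T=np.linalg.inv(np.array(i['world_to_cam']))
    r,c=np.nonzero(d>0); x=(c-K[0,2])/K[0,0]; y=(r-K[1,2])/K[1,1]
    if cam=='wrist':
        th=np.hypot(x,y); ok=th<1.3; r,c,x,y,th=r[ok],c[ok],x[ok],y[ok],th[ok]; f=np.tan(th)/np.maximum(th,1e-9); x,y=x*f,y*f
    z=d[r,c]; return np.c_[x*z,y*z,z]@T[:3,:3].T+T[:3,3], r, c
def box(P,lo,hi): return np.all((P>lo)&(P<hi),axis=1)
E
python3 - <<'E'
from cl import *
np.set_printoptions(precision=4,suppress=True)
for cam in('scene','side'):
    d=np.load(cam+'d.npy'); P,r,c=cloud(cam,d)
    def rect(lo,hi,n):
        Q=P[box(P,lo,hi)]
        if len(Q)<5: print(cam,n,len(Q)); return
        (cx,cy),(w,h),a=cv2.minAreaRect(Q[:,:2].astype(np.float32)); print(cam,n,len(Q),'ctr',round(cx,4),round(cy,4),'wh',round(w,4),round(h,4),'ang',round(a,1),'z',np.median(Q[:,2]),Q[:,2].min(),Q[:,2].max())
    rect([.40,.06,.034],[.56,.21,.046],'block top')
    rect([.42,.08,.055],[.56,.21,.15],'gauge')
    rect([.42,.08,.1],[.56,.21,.15],'gauge head')
    rect([.48,-.3,.012],[.75,-.08,.020],'base')
    rect([.48,-.3,.03],[.75,-.08,.25],'upright')
    Q=P[box(P,[.48,-.3,.13],[.61,-.08,.23])]; print('stud',len(Q),Q.mean(0),Q.min(0),Q.max(0),'topline',np.polyfit(Q[:,0],Q[:,1],1))
E
```

```text
scene block top 915 ctr 0.4927 0.1617 wh 0.1028 0.0639 ang 53.4 z 0.04059606341206812 0.03403233176385789 0.04486019703388466
scene gauge 135 ctr 0.4926 0.1622 wh 0.0581 0.0053 ang 52.5 z 0.11525720532535466 0.05745125537962059 0.13709543148341496
scene gauge head 86 ctr 0.4928 0.1621 wh 0.058 0.005 ang 52.4 z 0.1326607991152376 0.10042233626101549 0.13709543148341496
scene base 2906 ctr 0.6357 -0.1938 wh 0.152 0.2486 ang 82.4 z 0.016675085653541477 0.012054984692880466 0.019999491999270536
scene upright 1109 ctr 0.6686 -0.2129 wh 0.0655 0.2105 ang 64.7 z 0.16999991546606696 0.030020770286922294 0.20916240074713077
stud 189 [ 0.5841 -0.1916  0.1761] [ 0.5613 -0.2026  0.1664] [ 0.6098 -0.1794  0.1829] topline [ 0.251  -0.3382]
side block top 404 ctr 0.4926 0.1599 wh 0.1035 0.065 ang 53.0 z 0.039783642338913044 0.03400507696893629 0.04587804434473125
side gauge 336 ctr 0.4931 0.1601 wh 0.0571 0.0083 ang 50.6 z 0.09886484084259115 0.0557298792555177 0.1353179792662106
side gauge head 163 ctr 0.4929 0.1603 wh 0.0571 0.0078 ang 50.6 z 0.1197805660897393 0.10009717298763443 0.1353179792662106
side base 2774 ctr 0.6374 -0.1964 wh 0.1508 0.2493 ang 81.4 z 0.016250339490773758 0.012012132123469743 0.019971874668320733
side upright 1327 ctr 0.6678 -0.2156 wh 0.0643 0.2092 ang 65.1 z 0.14833935565201173 0.0300371057899832 0.20726603758534662
stud 197 [ 0.5855 -0.1947  0.1745] [ 0.5632 -0.2044  0.1634] [ 0.61   -0.1827  0.1826] topline [ 0.2082 -0.3166]
```

>>> {"op": "arm_command", "data": {"translation": [[4.0,0,0],[8.0,0,-1],[12.0,0,-3],[14.0,0,-4],[14.0,0,-4]], "turn": [0,0,0,0,0], "hand": [0,0,0,0,0]}}

```text
clock: 1.52
eef_pos: [0.5012, 0.1445, 0.2653]
tool_rot: [0.705, 0.709, 0.003, 0.001]
ft_force: [0.2, 0.2, 0.4]
grip_width: 0.0852
```

Run:
```python
from h import *
np.set_printoptions(precision=4,suppress=True)
im,d=shot('wrist','w1.png'); i=camera_info('wrist'); T=np.linalg.inv(np.array(i['world_to_cam'])); print(T[:3,3],T[:3,2])
np.save('w1d.npy',d)
for n in('gauge','keyhole','grip','scale_face'):
    print(n,[(np.round(x['location']),round(x['conf'],2),world('wrist',x['location'],d,i)) for x in spot_point('wrist',n)[:3]])
print([np.round(proj('wrist',p,i)) for p in([.4928,.161,.112],[.4928+.032,.161-.024,.074],[.4928-.032,.161+.024,.074])])
s=cv2.imread('pics/side0.png')[150:240,195:265]
s=cv2.resize(s,None,fx=5,fy=5,interpolation=cv2.INTER_CUBIC)
w=cv2.imread('pics/w1.png')
c=np.zeros((max(s.shape[0],w.shape[0]),s.shape[1]+0,3),np.uint8); c[:s.shape[0]]=s
w=cv2.resize(w,(448,336)); o=np.zeros((450,798,3),np.uint8); o[:,:350]=s; o[:336,350:]=w; cv2.imwrite('pics/m2.png',o)
```

```text
[0.4998 0.2096 0.4151] [ 0.0032 -0.2635 -0.9647]
gauge [(array([ 60., 249.]), 0.97, array([0.4874, 0.2801, 0.0281])), (array([146., 252.]), 0.88, array([0.4916, 0.1681, 0.0386])), (array([149., 254.]), 0.57, array([0.4953, 0.1713, 0.0916]))]
keyhole [(array([ 44., 244.]), 0.75, array([0.4841, 0.2902, 0.0759])), (array([156., 252.]), 0.68, array([0.4937, 0.1693, 0.1315])), (array([147., 252.]), 0.28, array([0.4924, 0.1673, 0.0421]))]
grip [(array([158., 251.]), 0.82, array([0.4929, 0.1669, 0.1321])), (array([ 43., 247.]), 0.68, array([0.4889, 0.2815, 0.1181]))]
scale_face []
[array([161., 251.]), array([176., 279.]), array([135., 224.])]
```

View pics/m2.png

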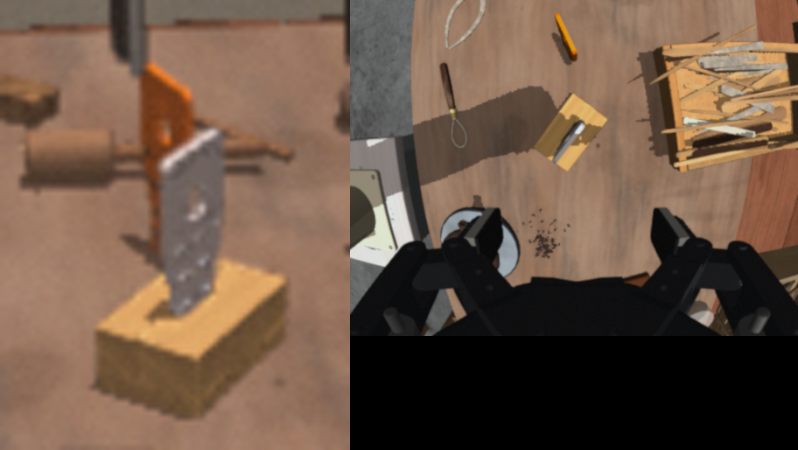

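>>> {"op": "arm_command", "data": {"translation": [[2,-2,1],[4,-4,3],[5.4,-5.5,5],[5.4,-5.5,6],[5.4,-5.5,6]], "turn": [-0.12,-0.24,-0.36,-0.48,-0.6], "hand": [0,0,0,0,0]}}

```text
clock: 2.18
eef_pos: [0.4422, 0.1925, 0.1994]
tool_rot: [0.464, 0.886, -0.003, -0.002]
ft_force: [0.2, -0.3, -0.2]
grip_width: 0.0853
```

>>> {"op": "arm_command", "data": {"translation": [[0,0,0],[0,0,0],[0,0,0],[0,0,0]], "turn": [-0.12,-0.24,-0.31,-0.31], "hand": [0,0,0,0]}}

```text
clock: 2.52
eef_pos: [0.4448, 0.1926, 0.2021]
tool_rot: [0.325, 0.946, -0.001, -0.0]
ft_force: [0.7, -0.0, -0.3]
grip_width: 0.0855
```

Run:
```python
from cl import *
np.set_printoptions(precision=4,suppress=True)
print([np.round(proj('side',p)) for p in([.4928,.161,.112],[.4928+.032,.161-.024,.074],[.4928-.032,.161+.024,.074])])
o=get_obs(); print(o['eef_pos'],o['tool_rot'],o['joint_pos'])
im,d=shot('wrist','w2.png'); i=camera_info('wrist')
for n in('gauge','keyhole','grip','scale_face'):
    print(n,[(np.round(x['location']),round(x['conf'],2),world('wrist',x['location'],d,i)) for x in spot_point('wrist',n)[:3]])
print([np.round(proj('wrist',p,i)) for p in([.4928,.161,.112],[.4928+.032,.161-.024,.074],[.4928-.032,.161+.024,.074])])
P,r,c=cloud('wrist',d,i)
Q=P[box(P,[.42,.08,.1],[.56,.24,.15])]; Q=Q[np.abs((Q[:,:2]-[.4928,.161])@[.79,-.61])<.03]
print(len(Q),cv2.minAreaRect(Q[:,:2].astype(np.float32)),Q[:,2].max())
r0,c0=[int(x) for x in proj('wrist',[.4928,.161,.09],i)]
s=im[max(r0-70,0):r0+70,max(c0-80,0):c0+80,::-1]; cv2.imwrite('pics/w2c.png',cv2.resize(s,None,fx=4.5,fy=4,interpolation=cv2.INTER_CUBIC))
```

```text
[array([186., 233.]), array([203., 246.]), array([196., 221.])]
[0.4448 0.1926 0.2021] [ 0.325   0.9457 -0.0006 -0.0005] [ 0.4087  0.2218 -0.0737  1.2767 -0.0002  1.0706]
gauge [(array([216., 265.]), 0.74, array([0.4851, 0.1702, 0.04  ])), (array([151., 344.]), 0.65, array([0.4861, 0.2881, 0.0136])), (array([356., 129.]), 0.35, array([ 0.5566, -0.18  ,  0.0154]))]
keyhole [(array([161., 366.]), 0.96, array([0.4899, 0.2906, 0.0778]))]
grip [(array([168., 375.]), 0.96, array([0.4875, 0.2863, 0.1139])), (array([250., 268.]), 0.55, array([ 0.5364,  0.1368, -0.0003]))]
scale_face []
[array([255., 264.]), array([272., 264.]), array([201., 263.])]
1286 ((0.4919634461402893, 0.16393496096134186), (0.056032128632068634, 0.006604810710996389), 52.38755416870117) 0.13560415193780767
```

View pics/w2c.png

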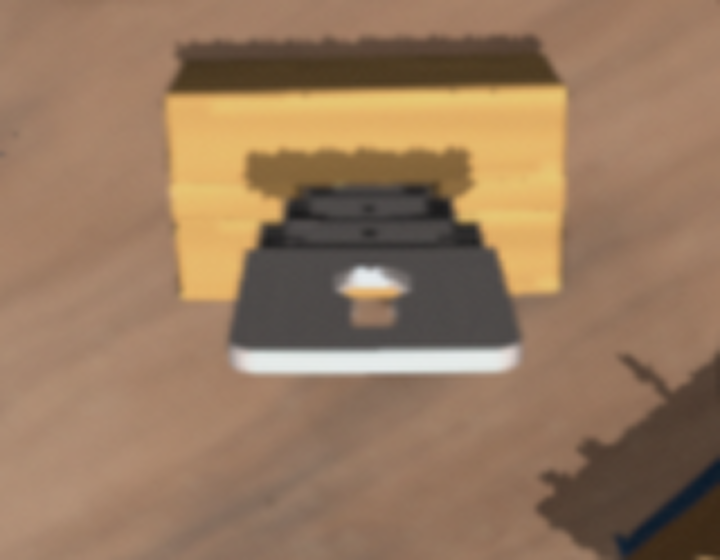

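The face looking toward the wrist camera, at yaw 142°, carries dark lines and ticks at the steps. The side camera's scale_face hit at (194,222) matches my projection for that face, (196,221). I'll grasp across the width.

>>> {"op": "arm_command", "data": {"translation": [[-3,0.3,0],[-5.7,0.5,0],[-5.7,0.5,3],[-5.7,0.5,6],[-5.7,0.5,6]], "turn": [0,0,0,0,0], "hand": [0,0,0,0,0]}}

```text
clock: 3.18
eef_pos: [0.4894, 0.1611, 0.1372]
tool_rot: [0.325, 0.946, -0.003, -0.004]
ft_force: [-0.9, -1.2, -1.0]
grip_width: 0.0853
```

>>> {"op": "arm_command", "data": {"translation": [[0,0,2],[0,0,3.5],[0,0,3.5],[0,0,3.5]], "turn": [0,0,0,0], "hand": [0,0,0,0]}}

```text
clock: 3.52
eef_pos: [0.4927, 0.163, 0.1082]
tool_rot: [0.324, 0.946, -0.0, -0.0]
ft_force: [0.4, -0.6, 1.8]
grip_width: 0.0854
```

Run:
```python
from cl import *
np.set_printoptions(precision=4,suppress=True)
o=get_obs(); print(o['eef_pos'],o['tool_rot'],o['ft_force'])
im,d=shot('wrist','w3.png'); i=camera_info('wrist')
P,r,c=cloud('wrist',d,i); p=o['eef_pos']
y=np.array([.615,.789]); x=np.array([-.789,.615])
Q=P[(P[:,2]>.09)&(P[:,2]<.145)]; q=np.c_[(Q[:,:2]-p[:2])@x,(Q[:,:2]-p[:2])@y,Q[:,2]]
q=q[(abs(q[:,0])<.02)&(abs(q[:,1])<.06)]
print(len(q), np.histogram(q[:,1],bins=np.arange(-.06,.061,.005)))
g=q[abs(q[:,1])<.035]; print(g.min(0),g.max(0),np.median(g,0))
```

```text
[0.4927 0.163  0.1082] [ 0.3244  0.9459 -0.0003 -0.0004] [ 0.3588 -0.5914  1.8102]
5357 (array([  3,  36,  64, 444,   0,   0, 156, 395, 405, 412, 416, 325, 284,
       411, 406, 404, 395, 261,   0,   0, 403,  95,  21,  21]), array([-0.06 , -0.055, -0.05 , -0.045, -0.04 , -0.035, -0.03 , -0.025,
       -0.02 , -0.015, -0.01 , -0.005, -0.   ,  0.005,  0.01 ,  0.015,
        0.02 ,  0.025,  0.03 ,  0.035,  0.04 ,  0.045,  0.05 ,  0.055,
        0.06 ]))
[-0.0029 -0.0276  0.09  ] [0.0041 0.0289 0.1364] [0.0027 0.0005 0.1232]
```

View pics/w3.png

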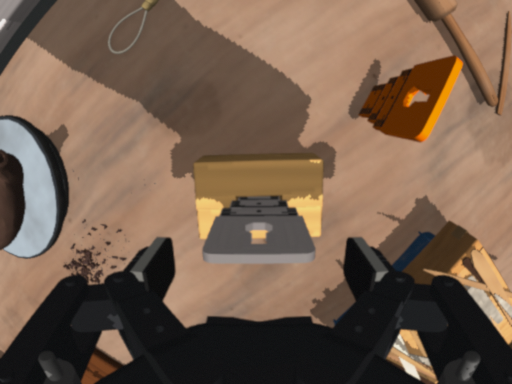

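The plate sits centred between the pads, within 0.5 mm at about (row 235, column 258). Dark lines and ticks show on the face toward the camera, so I close the fingers.

>>> {"op": "arm_command", "data": {"translation": [[0,0,0],[0,0,0],[0,0,0],[0,0,0],[0,0,0]], "turn": [0,0,0,0,0], "hand": [0.45,0.8,1,1,1]}}

```text
clock: 3.98
eef_pos: [0.4943, 0.1631, 0.1098]
tool_rot: [0.325, 0.946, 0.001, 0.002]
ft_force: [-0.2, -1.1, 4.7]
grip_width: 0.053
```

>>> {"op": "arm_command", "data": {"translation": [[0,0,0],[0,0,0],[0,0,-1],[0,0,-2.5],[0,0,-4]], "turn": [0,0,0,0,0], "hand": [1,1,1,1,1]}}

```text
clock: 4.4
eef_pos: [0.4927, 0.1629, 0.1486]
tool_rot: [0.324, 0.946, -0.0, -0.0]
ft_force: [0.6, 0.2, -0.3]
grip_width: 0.0527
```

>>> {"op": "arm_command", "data": {"translation": [[0,0,-3],[0,0,-6],[0,0,-9],[0,0,-10.5],[0,0,-10.5]], "turn": [0,0,0,0,0], "hand": [1,1,1,1,1]}}

```text
clock: 4.82
eef_pos: [0.4952, 0.1638, 0.258]
tool_rot: [0.324, 0.946, 0.003, 0.004]
ft_force: [0.8, 0.7, -0.9]
grip_width: 0.0528
```

```bash
cat > gp.py <<'E'
from cl import *
from scipy.spatial.transform import Rotation as R
def plate(tag):
    o=get_obs(); im,d=shot('wrist',tag+'.png'); i=camera_info('wrist')
    P,r,c=cloud('wrist',d,i); M=R.from_quat(o['tool_rot']).as_matrix(); q=(P-o['eef_pos'])@M
    k=(abs(q[:,0])<.02)&(abs(q[:,1])<.024)&(q[:,2]>-.03)&(q[:,2]<.11)
    g=q[k]; f=g[(g[:,2]>-.02)]
    A=np.c_[f[:,1],f[:,2],np.ones(len(f))]; s=np.linalg.lstsq(A,f[:,0],rcond=None)[0]
    for _ in range(3):
        e=f[:,0]-A@s; m=abs(e)<.0015; s=np.linalg.lstsq(A[m],f[m,0],rcond=None)[0]
    print(tag,'obs',o['eef_pos'],o['tool_rot'],'ft',o['ft_force'],'gw',o['grip_width'],'face: x=%.3f y %+.3f z %+.4f'%tuple(s),'n',m.sum(),'zmin %.4f zmax %.4f'%tuple(np.percentile(g[:,2],[.3,99.7])))
    for z in np.arange(-.025,.1,.01):
        w=q[(abs(q[:,0]-s[0]*q[:,1]-s[1]*q[:,2]-s[2])<.002)&(abs(q[:,2]-z)<.005)&(abs(q[:,1])<.04)]
        if len(w)>5: print('  z %.3f'%z,'y %.4f %.4f'%(w[:,1].min(),w[:,1].max()),len(w))
    return im,d,q,o
E
python3 - <<'E'
from gp import *
np.set_printoptions(precision=4,suppress=True)
im,d,q,o=plate('w4'); print(o['joint_pos'])
for cam in('scene','side'):
    dd=np.load(cam+'d.npy'); P,r,c=cloud(cam,dd)
    Q=P[box(P,[.25,-.2,.05],[.56,.13,.2])]; print(cam,'teapot',len(Q),Q.min(0),Q.max(0))
    # stand base fit: connected component of base-top mask
    m=np.zeros(dd.shape,np.uint8); k=(abs(P[:,2]-.016)<.004)&box(P,[.45,-.32,0],[.78,-.08,.1]); im0=cv2.imread('pics/%s0.png'%cam)
    m[r[k],c[k]]=1; m[im0[:,:,2]>130]=0; m=cv2.morphologyEx(m,cv2.MORPH_OPEN,np.ones((3,3)))
    n,l,st,ce=cv2.connectedComponentsWithStats(m); j=1+np.argmax(st[1:,4]); kk=l[r,c]==j
    print(cam,'base',kk.sum(),cv2.minAreaRect(P[kk][:,:2].astype(np.float32)))
    # head/shoulder/post, stud cylinder
    S=P[box(P,[.545,-.24,.13],[.64,-.15,.21])]; 
    z,e=np.histogram(S[:,0],bins=np.arange(.55,.64,.006)); 
    for a,b in zip(e[:-1],e[1:]):
        t=S[(S[:,0]>=a)&(S[:,0]<b)]
        if len(t)>2: print('   x %.3f'%a,len(t),'y',t[:,1].min(),t[:,1].max(),'z',t[:,2].min(),t[:,2].max())
    U=P[box(P,[.61,-.24,.03],[.68,-.13,.15])]; print('upright', cv2.minAreaRect(U[:,:2].astype(np.float32)))
E
```

```text
w4 obs [0.4952 0.1638 0.258 ] [0.3244 0.9459 0.0028 0.0036] ft [ 0.8477  0.7189 -0.9315] gw 0.05281005731227751 face: x=0.007 y +0.000 z +0.0046 n 4185 zmin -0.0226 zmax 0.0969
  z -0.025 y -0.0273 0.0260 553
  z -0.015 y -0.0274 0.0258 957
  z -0.005 y -0.0282 0.0271 671
  z 0.005 y -0.0290 0.0273 593
  z 0.015 y -0.0290 0.0269 477
  z 0.025 y -0.0291 0.0268 504
  z 0.035 y -0.0292 0.0264 387
  z 0.045 y -0.0272 0.0244 329
  z 0.055 y -0.0226 0.0189 243
  z 0.065 y -0.0229 0.0188 208
  z 0.075 y -0.0182 0.0135 132
  z 0.085 y -0.0183 0.0131 126
  z 0.095 y -0.0185 0.0134 97
[0.3193 0.2645 0.1279 1.4251 0.0001 0.98  ]
scene teapot 2555 [ 0.2716 -0.1294  0.05  ] [0.3729 0.0413 0.1078]
scene base 2712 ((0.5946454405784607, -0.1890639215707779), (0.13839967548847198, 0.10923149436712265), 15.261756896972656)
   x 0.562 30 y -0.20128161996882932 -0.19121233965015694 z 0.16906664997051912 0.17937278191009354
   x 0.568 5 y -0.2017152812632023 -0.1926271676033197 z 0.17270690260934562 0.1785631499415734
   x 0.574 56 y -0.2019103961504878 -0.18377529859377567 z 0.16644116824975497 0.182904
[... 1805 characters left out ...]
 23 y -0.1951827284950275 -0.1826887225156828 z 0.16824027438603062 0.17877021382355762
   x 0.604 21 y -0.19275629289315255 -0.18362035830884493 z 0.16945887369279689 0.1788790420160815
   x 0.610 25 y -0.19188175322269052 -0.1818683116478368 z 0.16863062064663226 0.1789587481472909
   x 0.616 19 y -0.18886732302456877 -0.1806162527021602 z 0.1673811574786916 0.17859202466874036
   x 0.622 82 y -0.18818322477035943 -0.16528424109244666 z 0.13020300038049104 0.20622707222135928
   x 0.628 210 y -0.19399094879252687 -0.16369662869804702 z 0.13012073137728158 0.20694512021757122
upright ((0.6330116987228394, -0.18137776851654053), (0.007934916764497757, 0.0452471524477005), 17.214685440063477)
```

>>> {"op": "arm_command", "data": {"translation": [[-2.5,-2.8,0],[-5,-5.6,0],[-7.5,-8.4,0],[-10,-11.2,0],[-12.5,-14,0]], "turn": [-0.09,-0.18,-0.28,-0.37,-0.468], "hand": [1,1,1,1,1]}}

```text
clock: 5.28
eef_pos: [0.5045, -0.0257, 0.251]
tool_rot: [0.094, 0.996, -0.0, -0.002]
ft_force: [1.1, 0.5, -1.3]
grip_width: 0.0528
```

>>> {"op": "arm_command", "data": {"translation": [[-0.9,-3.6,0],[-1.9,-7.2,0],[-2.9,-10.8,0],[-3.9,-14.5,0],[-4.8,-18.1,0]], "turn": [-0.09,-0.18,-0.28,-0.37,-0.468], "hand": [1,1,1,1,1]}}

```text
clock: 5.7
eef_pos: [0.5171, -0.2127, 0.2508]
tool_rot: [-0.139, 0.99, 0.001, -0.001]
ft_force: [1.6, -0.5, -1.1]
grip_width: 0.0531
```

>>> {"op": "arm_command", "data": {"translation": [[0,0,0],[0,0,2],[0,0,4.5],[0,0,6.5],[0,0,6.5]], "turn": [0,0,0,0,0], "hand": [1,1,1,1,1]}}

```text
clock: 6.12
eef_pos: [0.5142, -0.2095, 0.1814]
tool_rot: [-0.137, 0.991, 0.003, -0.005]
ft_force: [0.5, 0.6, -2.0]
grip_width: 0.0529
```

>>> {"op": "arm_command", "data": {"translation": [[0,0,0],[0,0,0],[0,0,0],[0,0,0]], "turn": [0,0,0,0], "hand": [1,1,1,1]}}

```text
clock: 6.45
eef_pos: [0.5192, -0.2113, 0.1893]
tool_rot: [-0.137, 0.991, -0.001, 0.001]
ft_force: [-0.8, 0.9, -1.0]
grip_width: 0.0526
```

Run:
```python
from gp import *
np.set_printoptions(precision=4,suppress=True)
im,d,q,o=plate('w5')
k=(q[:,0]<-.03)&(q[:,0]>-.09)&(abs(q[:,1])<.03)&(q[:,2]>-.03)&(q[:,2]<.04); S=q[k]
for a in np.arange(-.09,-.03,.004):
    t=S[(S[:,0]>=a)&(S[:,0]<a+.004)]
    if len(t)>5: print('stud x %.3f'%a,len(t),'y %.4f %.4f z %.4f %.4f'%(t[:,1].min(),t[:,1].max(),t[:,2].min(),t[:,2].max()))
k=(q[:,0]<-.08)&(q[:,0]>-.135)&(abs(q[:,1])<.03)&(q[:,2]<.06)&(q[:,2]>-.04); print('post',cv2.minAreaRect(q[k][:,:2].astype(np.float32)))
a=camera('scene')[0][:,:,::-1]; r,c=[int(x) for x in proj('scene',o['eef_pos'])]; print(r,c)
s=cv2.resize(a[r-60:r+90,c-60:c+70],None,fx=2.6,fy=2.6,interpolation=2)
w=cv2.resize(im[90:340,156:356,::-1],None,fx=1.56,fy=1.56,interpolation=2)
h=max(s.shape[0],w.shape[0]);O=np.zeros((h,s.shape[1]+w.shape[1],3),np.uint8);O[:s.shape[0],:s.shape[1]]=s;O[:w.shape[0],s.shape[1]:]=w;cv2.imwrite('pics/m5.png',O);print(O.shape)
```

```text
w5 obs [ 0.5192 -0.2113  0.1893] [-0.1372  0.9905 -0.0007  0.0012] ft [-0.8073  0.8842 -1.0192] gw 0.052579835774857406 face: x=0.006 y -0.002 z +0.0039 n 3951 zmin -0.0251 zmax 0.0937
  z -0.025 y -0.0260 0.0271 794
  z -0.015 y -0.0264 0.0269 877
  z -0.005 y -0.0276 0.0285 658
  z 0.005 y -0.0277 0.0283 534
  z 0.015 y -0.0277 0.0282 530
  z 0.025 y -0.0278 0.0280 462
  z 0.035 y -0.0255 0.0279 346
  z 0.045 y -0.0256 0.0254 309
  z 0.055 y -0.0215 0.0203 226
  z 0.065 y -0.0214 0.0201 187
  z 0.075 y -0.0165 0.0150 127
  z 0.085 y -0.0169 0.0149 127
  z 0.095 y -0.0163 0.0143 60
stud x -0.074 8 y -0.0037 0.0091 z 0.0144 0.0183
stud x -0.070 37 y -0.0036 0.0091 z 0.0107 0.0182
stud x -0.066 60 y -0.0071 0.0117 z 0.0077 0.0176
stud x -0.062 346 y -0.0070 0.0125 z 0.0073 0.0277
stud x -0.058 34 y -0.0001 0.0047 z 0.0144 0.0179
stud x -0.054 22 y -0.0021 0.0073 z 0.0117 0.0145
stud x -0.050 188 y -0.0034 0.0089 z 0.0109 0.0230
post ((0.0, 0.0), (0.0, 0.0), 0.0)
251 371
(390, 650, 3)
```

View pics/m5.png

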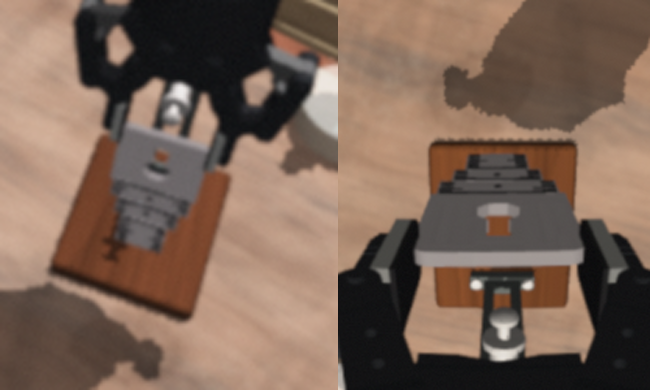

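The lined face now looks outward, with ticks visible to the scene camera. The wrist view shows the stud head near (500,325) of the composite. In the tool frame the stud axis is at y=+2.7 mm and z=+17.3 mm, and the hole is at y≈0 and z≈8.5 mm. I align and close in to about 20 mm.

>>> {"op": "arm_command", "data": {"translation": [[-0.5,0.1,0.3],[-1.2,0.25,0.9],[-2.0,0.25,0.9],[-2.5,0.25,0.9],[-2.7,0.25,0.9]], "turn": [0,0,0,0,0], "hand": [1,1,1,1,1]}}

```text
clock: 6.97
eef_pos: [0.5447, -0.2008, 0.1783]
tool_rot: [-0.138, 0.99, 0.0, -0.0]
ft_force: [0.4, 0.3, -0.5]
grip_width: 0.0525
```

>>> {"op": "arm_command", "data": {"translation": [[0,0,0],[0,0,0],[0,0,0],[0,0,0],[0,0,0]], "turn": [0,0,0,0,0], "hand": [1,1,1,1,1]}}

```text
clock: 7.38
eef_pos: [0.5434, -0.2015, 0.1789]
tool_rot: [-0.137, 0.991, -0.0, 0.0]
ft_force: [-0.0, 0.4, -1.2]
grip_width: 0.0533
```

Run:
```python
from gp import *
np.set_printoptions(precision=4,suppress=True)
im,d,q,o=plate('w6')
k=(q[:,0]<-.01)&(q[:,0]>-.05)&(abs(q[:,1])<.03)&(q[:,2]>-.03)&(q[:,2]<.04); S=q[k]
for a in np.arange(-.05,-.01,.003):
    t=S[(S[:,0]>=a)&(S[:,0]<a+.003)]
    if len(t)>5: print('stud x %.3f'%a,len(t),'y %.4f %.4f z %.4f %.4f'%(t[:,1].min(),t[:,1].max(),t[:,2].min(),t[:,2].max()))
cv2.imwrite('pics/w6c.png',cv2.resize(im[150:350,156:356,::-1],None,fx=3,fy=3,interpolation=2))
```

```text
w6 obs [ 0.5434 -0.2015  0.1789] [-0.137   0.9906 -0.0001  0.    ] ft [-0.0203  0.3708 -1.1664] gw 0.053280353150011964 face: x=0.006 y -0.001 z +0.0037 n 3949 zmin -0.0253 zmax 0.0935
  z -0.025 y -0.0263 0.0271 805
  z -0.015 y -0.0263 0.0268 877
  z -0.005 y -0.0276 0.0283 658
  z 0.005 y -0.0278 0.0285 526
  z 0.015 y -0.0277 0.0281 539
  z 0.025 y -0.0279 0.0280 453
  z 0.035 y -0.0255 0.0254 360
  z 0.045 y -0.0258 0.0254 310
  z 0.055 y -0.0213 0.0202 223
  z 0.065 y -0.0213 0.0200 181
  z 0.075 y -0.0165 0.0149 132
  z 0.085 y -0.0170 0.0147 124
  z 0.095 y -0.0164 0.0142 58
stud x -0.050 74 y -0.0065 0.0057 z 0.0003 0.0073
stud x -0.047 71 y -0.0064 0.0056 z 0.0004 0.0060
stud x -0.044 76 y -0.0064 0.0056 z 0.0002 0.0064
stud x -0.041 19 y -0.0068 0.0073 z -0.0019 0.0024
stud x -0.038 138 y -0.0101 0.0093 z -0.0029 0.0141
stud x -0.035 349 y -0.0094 0.0093 z -0.0030 0.0159
stud x -0.032 33 y -0.0025 0.0018 z 0.0039 0.0074
stud x -0.029 17 y -0.0025 0.0018 z 0.0042 0.0065
stud x -0.026 61 y -0.0062 0.0060 z 0.0008 0.0089
stud x -0.023 182 y -0.0061 0.0060 z 0.0006 0.0117
stud x -0.011 22 y -0.0263 0.0272 z -0.0297 -0.0169
```

View pics/w6c.png

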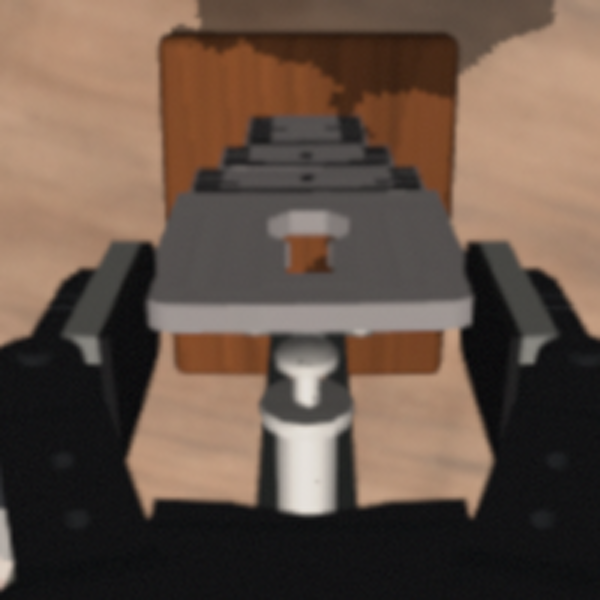

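Lateral alignment is within 0.3 mm; the hole is about 1.5 mm below the stud axis. I raise the plate and feel my way on.

>>> {"op": "arm_command", "data": {"translation": [[-0.5,0,-0.15],[-1.0,0,-0.15],[-1.4,0,-0.15],[-1.7,0,-0.15],[-1.7,0,-0.15]], "turn": [0,0,0,0,0], "hand": [1,1,1,1,1]}}

```text
clock: 7.85
eef_pos: [0.5608, -0.1964, 0.18]
tool_rot: [-0.138, 0.99, 0.0, 0.0]
ft_force: [-0.0, -0.3, -1.4]
grip_width: 0.0527
```

>>> {"op": "arm_command", "data": {"translation": [[0,0,0],[0,0,0],[-0.15,0,0],[-0.3,0,0],[-0.3,0,0]], "turn": [0,0,0,0,0], "hand": [1,1,1,1,1]}}

```text
clock: 8.27
eef_pos: [0.5631, -0.1959, 0.1802]
tool_rot: [-0.137, 0.991, -0.0, 0.0]
ft_force: [0.3, 0.3, -1.1]
grip_width: 0.0526
```

>>> {"op": "arm_command", "data": {"translation": [[-0.1,0,0],[-0.2,0,0],[-0.3,0,0],[-0.3,0,0],[-0.3,0,0]], "turn": [0,0,0,0,0], "hand": [1,1,1,1,1]}}

```text
clock: 8.68
eef_pos: [0.5657, -0.1951, 0.1802]
tool_rot: [-0.137, 0.991, 0.0, -0.0]
ft_force: [0.4, -0.1, -0.3]
grip_width: 0.0526
```

No contact after 23 mm, and the head front was expected at 20 mm, so the head is in the hole. I continue.

>>> {"op": "arm_command", "data": {"translation": [[-0.1,0,0],[-0.2,0,0],[-0.3,0,0],[-0.4,0,0],[-0.4,0,0]], "turn": [0,0,0,0,0], "hand": [1,1,1,1,1]}}

```text
clock: 9.1
eef_pos: [0.5698, -0.194, 0.1802]
tool_rot: [-0.137, 0.991, -0.0, 0.0]
ft_force: [0.0, 1.1, -0.1]
grip_width: 0.0526
```

>>> {"op": "arm_command", "data": {"translation": [[-0.1,0,0],[-0.2,0,0],[-0.3,0,0],[-0.3,0,0],[-0.3,0,0]], "turn": [0,0,0,0,0], "hand": [1,1,1,1,1]}}

```text
clock: 9.52
eef_pos: [0.5725, -0.1932, 0.1802]
tool_rot: [-0.137, 0.991, 0.0, -0.0]
ft_force: [0.1, 0.0, -0.4]
grip_width: 0.053
```

Run:
```python
from gp import *
np.set_printoptions(precision=4,suppress=True)
im,d,q,o=plate('w7')
k=(q[:,0]<-.004)&(q[:,0]>-.03)&(abs(q[:,1])<.022)&(q[:,2]>-.03)&(q[:,2]<.04); S=q[k]
for a in np.arange(-.03,-.004,.003):
    t=S[(S[:,0]>=a)&(S[:,0]<a+.003)]
    if len(t)>5: print('stud x %.3f'%a,len(t),'y %.4f %.4f z %.4f %.4f'%(t[:,1].min(),t[:,1].max(),t[:,2].min(),t[:,2].max()))
k=(q[:,0]>.005)&(q[:,0]<.03)&(abs(q[:,1])<.02)&(q[:,2]>-.03)&(q[:,2]<.04);print('front of plate',k.sum(), q[k].min(0) if k.any() else '',q[k].max(0) if k.any() else '')
cv2.imwrite('pics/w7c.png',cv2.resize(im[180:330,176:336,::-1],None,fx=3.5,fy=3.5,interpolation=2))
```

```text
w7 obs [ 0.5725 -0.1932  0.1802] [-0.1372  0.9905  0.     -0.    ] ft [ 0.1393  0.0188 -0.4483] gw 0.05301469660858393 face: x=0.006 y -0.001 z +0.0038 n 3801 zmin -0.0251 zmax 0.0931
  z -0.025 y -0.0261 0.0270 812
  z -0.015 y -0.0263 0.0271 865
  z -0.005 y -0.0276 0.0284 665
  z 0.005 y -0.0278 0.0284 574
  z 0.015 y -0.0277 0.0282 423
  z 0.025 y -0.0279 0.0281 395
  z 0.035 y -0.0255 0.0255 358
  z 0.045 y -0.0256 0.0253 303
  z 0.055 y -0.0214 0.0200 225
  z 0.065 y -0.0213 0.0200 181
  z 0.075 y -0.0167 0.0149 131
  z 0.085 y -0.0168 0.0148 119
  z 0.095 y -0.0163 0.0143 61
stud x -0.030 85 y -0.0062 0.0055 z 0.0012 0.0069
stud x -0.027 83 y -0.0061 0.0054 z 0.0012 0.0067
stud x -0.024 92 y -0.0061 0.0054 z 0.0017 0.0069
stud x -0.021 84 y -0.0060 0.0054 z 0.0009 0.0066
stud x -0.018 63 y -0.0060 0.0053 z 0.0016 0.0056
stud x -0.006 24 y -0.0041 0.0046 z 0.0060 0.0163
front of plate 238 [ 0.005  -0.0069  0.0013] [0.0101 0.0192 0.0354]
```

View pics/w7c.png

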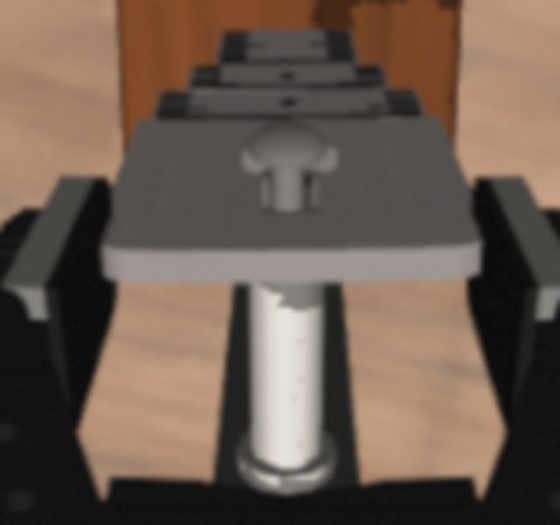

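The head has passed right through the hole, at about (290,150) of the crop, and stands about 1 mm clear of the plate front. Now I feel gently for the shoulder.

>>> {"op": "arm_command", "data": {"translation": [[-0.05,0,0],[-0.1,0,0],[-0.15,0,0],[-0.2,0,0],[-0.2,0,0]], "turn": [0,0,0,0,0], "hand": [1,1,1,1,1]}}

```text
clock: 9.98
eef_pos: [0.5745, -0.1927, 0.1802]
tool_rot: [-0.137, 0.991, -0.0, 0.0]
ft_force: [-0.4, 0.3, -0.6]
grip_width: 0.0528
```

>>> {"op": "arm_command", "data": {"translation": [[-0.05,0,0],[-0.1,0,0],[-0.1,0,0]], "turn": [0,0,0], "hand": [1,1,1]}}

```text
clock: 10.23
eef_pos: [0.5753, -0.1924, 0.1802]
tool_rot: [-0.137, 0.991, -0.0, -0.0]
ft_force: [-0.8, 0.7, -1.2]
grip_width: 0.0529
```

>>> {"op": "arm_command", "data": {"translation": [[-0.05,0,0],[-0.05,0,0],[-0.05,0,0]], "turn": [0,0,0], "hand": [1,1,1]}}

```text
clock: 10.48
eef_pos: [0.5756, -0.1924, 0.1802]
tool_rot: [-0.137, 0.991, -0.0, -0.0]
ft_force: [-0.6, 0.2, 0.0]
grip_width: 0.0526
```

>>> {"op": "arm_command", "data": {"translation": [[-0.05,0,0],[-0.05,0,0],[-0.05,0,0]], "turn": [0,0,0], "hand": [1,1,1]}}

```text
clock: 10.73
eef_pos: [0.576, -0.1922, 0.1802]
tool_rot: [-0.137, 0.991, -0.0, -0.0]
ft_force: [-1.9, -0.5, -0.6]
grip_width: 0.0526
```

Light shoulder contact (~2 N). I back off half a millimetre and draw down.

>>> {"op": "arm_command", "data": {"translation": [[0.05,0,0.2],[0.05,0,0.6],[0.05,0,1.1],[0.05,0,1.5],[0.05,0,1.6]], "turn": [0,0,0,0,0], "hand": [1,1,1,1,1]}}

```text
clock: 11.15
eef_pos: [0.5752, -0.1921, 0.1628]
tool_rot: [-0.137, 0.991, 0.0, -0.001]
ft_force: [-2.5, -1.1, -0.5]
grip_width: 0.0525
```

>>> {"op": "arm_command", "data": {"translation": [[0,0,0],[0,0,0.1],[0,0,0.15],[0,0,0.15]], "turn": [0,0,0,0], "hand": [1,1,1,1]}}

```text
clock: 11.48
eef_pos: [0.5753, -0.1923, 0.1626]
tool_rot: [-0.137, 0.991, 0.0, -0.001]
ft_force: [-3.6, -1.3, -0.1]
grip_width: 0.053
```

>>> {"op": "arm_command", "data": {"translation": [[0,0,0.05],[0,0,0.1],[0,0,0.1]], "turn": [0,0,0], "hand": [1,1,1]}}

```text
clock: 11.73
eef_pos: [0.5753, -0.1925, 0.1619]
tool_rot: [-0.137, 0.991, -0.0, -0.0]
ft_force: [-6.0, -0.7, 1.1]
grip_width: 0.0528
```

>>> {"op": "arm_command", "data": {"translation": [[0.05,0,0],[0.1,0,0],[0.1,0,0]], "turn": [0,0,0], "hand": [1,1,1]}}

```text
clock: 11.98
eef_pos: [0.5753, -0.1925, 0.1619]
tool_rot: [-0.137, 0.991, 0.0, 0.001]
ft_force: [-2.2, -0.2, 0.1]
grip_width: 0.0527
```

Run:
```python
from gp import *
np.set_printoptions(precision=4,suppress=True)
im,d,q,o=plate('w8')
k=(q[:,0]>.0065)&(q[:,0]<.03)&(abs(q[:,1])<.012)&(q[:,2]>-.03)&(q[:,2]<.03);print('head',k.sum(), q[k].min(0) if k.any() else '',q[k].max(0) if k.any() else '')
k=(q[:,0]<-.012)&(q[:,0]>-.05)&(abs(q[:,1])<.012)&(q[:,2]>-.04)&(q[:,2]<.02);print('rod',k.sum(), np.percentile(q[k],[1,50,99],axis=0))
w=im[170:330,176:336,::-1]; s=camera('side')[0][:,:,::-1]; r,c=[int(x) for x in proj('side',o['eef_pos'])]; s=s[max(r-40,0):r+80,c-60:c+60]
O=np.hstack([cv2.resize(w,(400,400),interpolation=2),cv2.resize(s,(400,400),interpolation=2)]); cv2.imwrite('pics/m8.png',O)
```

```text
w8 obs [ 0.5753 -0.1925  0.1619] [-0.1372  0.9905  0.      0.0005] ft [-2.1677 -0.1812  0.08  ] gw 0.052733699076632605 face: x=0.005 y +0.006 z +0.0039 n 3960 zmin -0.0253 zmax 0.0935
  z -0.025 y -0.0261 0.0272 823
  z -0.015 y -0.0264 0.0267 912
  z -0.005 y -0.0275 0.0283 653
  z 0.005 y -0.0277 0.0284 496
  z 0.015 y -0.0279 0.0282 506
  z 0.025 y -0.0278 0.0278 468
  z 0.035 y -0.0274 0.0256 369
  z 0.045 y -0.0260 0.0255 320
  z 0.055 y -0.0216 0.0202 224
  z 0.065 y -0.0212 0.0200 186
  z 0.075 y -0.0166 0.0149 136
  z 0.085 y -0.0170 0.0148 123
  z 0.095 y -0.0165 0.0142 61
head 320 [ 0.0076 -0.0067 -0.017 ] [ 0.0132  0.0056 -0.0051]
rod 1135 [[-0.0466 -0.0066 -0.0167]
 [-0.0279 -0.0005 -0.0148]
 [-0.0124  0.0059 -0.0101]]
```

View pics/m8.png

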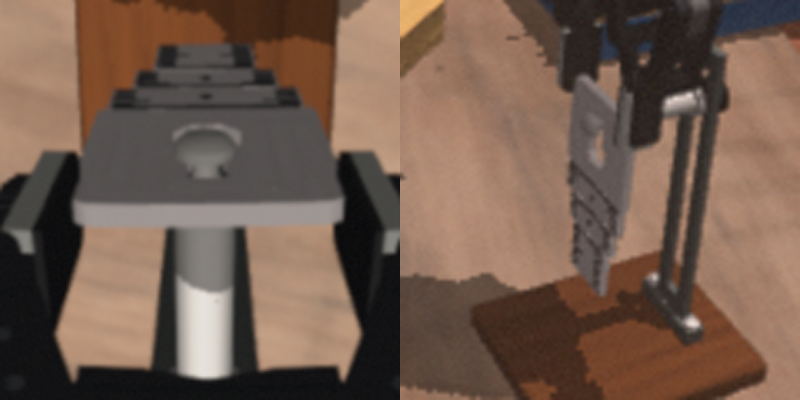

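The plate is on the neck: the hole is 19.5 mm below the head centre, the plate is against the shoulder, and the scale faces out. I ease off and release.

>>> {"op": "arm_command", "data": {"translation": [[0.05,0,0.03],[0.05,0,0.03],[0.05,0,0.03],[0.05,0,0.03]], "turn": [0,0,0,0], "hand": [1,1,1,1]}}

```text
clock: 12.42
eef_pos: [0.5752, -0.1925, 0.1618]
tool_rot: [-0.137, 0.991, -0.0, 0.001]
ft_force: [0.4, 0.6, 1.1]
grip_width: 0.053
```

>>> {"op": "arm_command", "data": {"translation": [[0,0,0],[0,0,0],[0,0,0],[0,0,0],[0,0,0]], "turn": [0,0,0,0,0], "hand": [0.55,0.4,0.2,0,0]}}

```text
clock: 12.83
eef_pos: [0.5742, -0.1928, 0.1612]
tool_rot: [-0.137, 0.991, 0.0, -0.0]
ft_force: [-0.4, 0.7, 0.5]
grip_width: 0.0848
```

>>> {"op": "arm_command", "data": {"translation": [[0,0,0],[0,0,0],[0,0,0]], "turn": [0,0,0], "hand": [0,0,0]}}

```text
clock: 13.08
eef_pos: [0.5743, -0.1927, 0.1613]
tool_rot: [-0.137, 0.991, 0.0, -0.0]
ft_force: [-0.5, -0.1, -0.5]
grip_width: 0.0851
```

Run:
```python
from gp import *
np.set_printoptions(precision=4,suppress=True)
im,d,q,o=plate('w9')
k=(abs(q[:,0])<.02)&(abs(q[:,1])<.06)&(abs(q[:,1])>.031)&(q[:,2]>-.01)&(q[:,2]<.05); y=q[k][:,1]; print('pads inner', y[y<0].max(), y[y>0].min())
```

```text
w9 obs [ 0.5743 -0.1927  0.1613] [-0.1371  0.9906  0.     -0.0001] ft [-0.5366 -0.0951 -0.4938] gw 0.08511305195483593 face: x=0.006 y +0.002 z +0.0031 n 3943 zmin -0.0258 zmax 0.0930
  z -0.025 y -0.0271 0.0275 845
  z -0.015 y -0.0278 0.0284 929
  z -0.005 y -0.0279 0.0284 655
  z 0.005 y -0.0279 0.0282 498
  z 0.015 y -0.0280 0.0280 539
  z 0.025 y -0.0281 0.0279 478
  z 0.035 y -0.0259 0.0272 344
  z 0.045 y -0.0260 0.0251 312
  z 0.055 y -0.0215 0.0199 224
  z 0.065 y -0.0218 0.0197 177
  z 0.075 y -0.0173 0.0143 149
  z 0.085 y -0.0174 0.0146 116
  z 0.095 y -0.0171 0.0142 54Traceback (most recent call last):
  File "<stdin>", line 4, in <module>
    return umr_maximum(a, axis, None, out, keepdims, initial, where)
ValueError: zero-size array to reduction operation maximum which has no identity
```

The plate hangs by itself. I lift straight up between the open pads.

>>> {"op": "arm_command", "data": {"translation": [[0,0,-1],[0,0,-3],[0,0,-6],[0,0,-9],[0,0,-12]], "turn": [0,0,0,0,0], "hand": [0,0,0,0,0]}}

```text
clock: 13.55
eef_pos: [0.5741, -0.1926, 0.2835]
tool_rot: [-0.137, 0.991, -0.0, 0.0]
ft_force: [0.2, 0.5, 0.1]
grip_width: 0.0853
```

>>> {"op": "arm_command", "data": {"translation": [[4,0,0],[7,0,0],[9,0,0],[9,0,0],[9,0,0]], "turn": [0,0,0,0,0], "hand": [0,0,0,0,0]}}

```text
clock: 13.97
eef_pos: [0.4873, -0.2176, 0.2829]
tool_rot: [-0.136, 0.991, -0.001, 0.001]
ft_force: [0.5, 0.0, -0.9]
grip_width: 0.0851
```

Run:
```python
from gp import *
np.set_printoptions(precision=4,suppress=True)
print(get_obs()['eef_pos'])
e=np.array([.5661,-.1978]); X=np.array([.9627,.2706]); Y=np.array([-X[1],X[0]])
crops=[]
for cam in('scene','side'):
    im,d=camera(cam); P,r,c=cloud(cam,d); s=np.c_[(P[:,:2]-e)@X,(P[:,:2]-e)@Y,P[:,2]]
    k=(s[:,0]>-.02)&(s[:,0]<.02)&(abs(s[:,1])<.04)&(s[:,2]>.04)&(s[:,2]<.24); g=s[k]
    print(cam,len(g),g.min(0),g.max(0),'median',np.median(g,0))
    a,b=[int(x) for x in proj(cam,[.571,-.196,.15])]; crops.append(cv2.resize(im[a-60:a+60,b-60:b+60,::-1],(390,390),interpolation=2))
    print([(np.round(x['location']),round(x['conf'],2)) for x in spot_point(cam,'scale_face')[:3]], np.round(proj(cam,[*(e+X*-.035),.126])))
cv2.imwrite('pics/m10.png',np.hstack(crops))
```

```text
[ 0.4873 -0.2176  0.2829]
scene 1187 [-0.0035 -0.0266  0.0654] [0.0185 0.0299 0.1899] median [0.0068 0.0009 0.1419]
[(array([196., 158.]), 0.76), (array([268., 371.]), 0.68)] [267. 367.]
side 954 [-0.0023 -0.0288  0.0667] [0.0194 0.0302 0.1874] median [ 0.0063 -0.0043  0.1406]
[(array([266., 277.]), 0.86), (array([185., 221.]), 0.82)] [270. 276.]
```

View pics/m10.png

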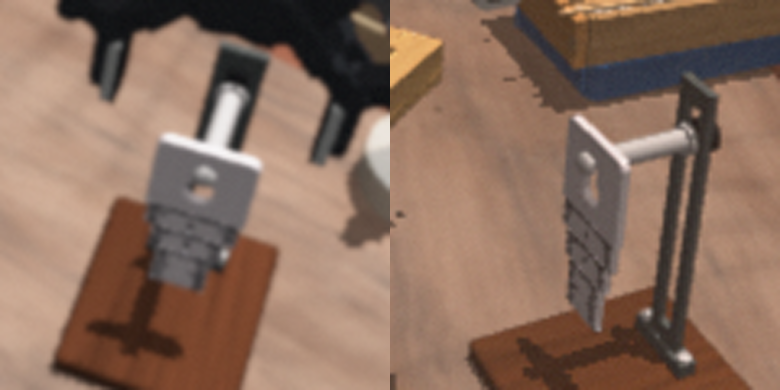

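Both cameras show the plate hanging on the stud, its head at about (205,170) in the left view and (585,155) in the right. The graduated lines face outward, and the robot is clear, so I hand the job in.

```bash
python3 -c "
from workcell import *
print(job_done(), get_obs()['clock'])"
```

```text
the job is handed in; nothing more can be done
the job is handed in; nothing more can be done
```

The gauge plate is back on the stand, hanging by its keyhole on the stud's neck with the graduated face outward. I handed the job in after about 14 s of robot time, well under the 72 s limit; no verdict is reported.

**How it went:** I gripped the plate by its head, lifted it out of the block and turned it. The stud axis measured about 172 mm up, some 7 mm above the mid mark. The head passed through the hole without contact. I pushed on until the shoulder was felt, drew the plate down about 18 mm, let go and backed away.

**Last checks:**
- **Seating:** before release the hole was about 19.5 mm below the stud head's centre (19 mm nominal), and the plate was against the shoulder.
- **Scale direction:** both cameras show the lines on the outward side, and the detected scale point agrees with the prediction to within about 4 pixels.
- **Push on the stand:** the highest force I read was about 6 N, seen briefly while drawing down and then eased off. Force is reported only at the end of each move, so a short peak in between would not show.
- **Disagreement:** the gripper read 53 mm on the 56 mm wide head, although the camera showed the plate held by its head edges. It caused no slip.

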